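# Pop and open the board test box

## Task

Open the test box that has the orange tab: press its tab down so that the catch lets go and the lid springs up by itself, then gently push the lid all the way back until it rests fully open. Use only the outside of the fingers: pinch or lift nothing, leave the board lying in the box, keep the box with the blue tab shut, and leave everything else on the mat where it is.

Things in the scene. Friction and masses are not known exactly. Their poses are not given: they have to be found in the camera images.
- orange_box: Grey test box whose release tab, on its front, is orange, fixed (the one to open). 130 mm deep (x) x 120 mm wide (y), walls 50 mm high, with lid 60 mm high. Origin: centre of its underside, on the mat 2 mm above the bench; x points from the front (tab) to the hinge at the back, y along its width, z up. Its yaw is within 0.32 rad of the bench x axis.
- orange_press (a point): Where to press the orange tab: middle of the top of its flat pad (40 mm deep x 44 mm wide), at rest 110 mm in front of the box's origin and 34 mm above its underside. Behind the pad an upright catch plate rises to 61 mm, its face 80 mm in front of the origin; its top swings about 8 mm towards the pad when pressed.
- orange_tab (a joint): Angle of the orange tab: 0 at rest, grows as the pad is pressed down, stop at 0.25 rad (press point then 9 mm lower). It rocks about a pin 37 mm behind the press point and springs back; 1.7 N starts it, 5 N holds it on its stop. The catch lets the lid go at about 0.1 to 0.2 rad: press to the stop.
- orange_lid (a joint): Lid angle of the box with the orange tab: 0 shut and latched, 0.95 where its spring alone lifts it, 1.57 upright, 1.92 fully open on its stop, leaning back. From 0.95 to upright it falls back onto its spring when let go; past 1.65 it falls slowly to the stop within about 2 s and stays. Under 2 N at the front edge pushes it.
- orange_edge (a point): Middle of the front edge of the lid (the tip of a thin steel bar on it), 135 mm from the hinge line. The lid is a 127 x 120 mm aluminium plate 10 mm thick; it rises at the front and swings up and back.
- orange_hinge (a point): Middle of the lid's hinge line, along the box's y axis: 62 mm behind the box's origin and 52 mm above its underside. The point does not move.
- blue_box: Grey test box whose release tab, on its front, is blue, fixed; to stay shut. 130 mm deep (x) x 120 mm wide (y), walls 50 mm high, with lid 60 mm high. Origin: centre of its underside, on the mat 2 mm above the bench; x points from the front (tab) to the hinge at the back, y along its width, z up. Its yaw is within 0.32 rad of the bench x axis.
- blue_press (a point): Where to press the blue tab: middle of the top of its flat pad (40 mm deep x 44 mm wide), at rest 110 mm in front of the box's origin and 34 mm above its underside. Behind the pad an upright catch plate rises to 61 mm, its face 80 mm in front of the origin; its top swings about 8 mm towards the pad when pressed.
- blue_tab (a joint): Angle of the blue tab: 0 at rest, grows as the pad is pressed down, stop at 0.25 rad (press point then 9 mm lower). It rocks about a pin 37 mm behind the press point and springs back; 1.7 N starts it, 5 N holds it on its stop. The catch lets the lid go at about 0.1 to 0.2 rad: press to the stop.
- blue_lid (a joint): Lid angle of the box with the blue tab: 0 shut and latched, 0.95 where its spring alone lifts it, 1.57 upright, 1.92 fully open on its stop, leaning back. From 0.95 to upright it falls back onto its spring when let go; past 1.65 it falls slowly to the stop within about 2 s and stays. Under 2 N at the front edge pushes it.
- blue_edge (a point): Middle of the front edge of the lid (the tip of a thin steel bar on it), 135 mm from the hinge line. The lid is a 127 x 120 mm aluminium plate 10 mm thick; it rises at the front and swings up and back.
- blue_hinge (a point): Middle of the lid's hinge line, along the box's y axis: 62 mm behind the box's origin and 52 mm above its underside. The point does not move.
- board: Small green circuit board 70 x 56 x 6 mm lying loose in the box with the orange tab, 26 mm above the box's underside; under the lid at the start. Origin: centre of its underside.
- flux: White flux bottle with red cap, 34 mm across, 85 mm tall, loose. Origin: centre of its underside.
- spool: Metal solder spool standing on its flange, 52 mm across, 32 mm tall, loose. Origin: centre of its underside.
- pot: Small amber glass jar with steel cap, 42 mm across, 30 mm tall, loose, standing beside the front of the box with the orange tab. Origin: centre of its underside.
- driver: Screwdriver with a yellow handle, 160 mm long, lying on the mat, loose. Its x axis runs along it, handle to -x.
- tweezers: Steel tweezers lying on the mat, 113 mm long, 12 mm wide, 8 mm high, loose. Origin: near mid-length on the underside; x along them.
- dish: Shallow steel dish, 64 mm across, 22 mm tall, loose. Origin: centre of its underside.

How it is judged:
On the way, in this order (a step that is already met when the one before it is completed fails the run):
1. the tab is pressed and the lid springs up by itself, nothing touching it (value of joint orange_lid between 0.3 and 1.1 rad and contact force between each of the arm, the fingers and orange_lid below 0.5 N), for 0.1 s.
2. the lid is pushed past upright to fully open (value of joint orange_lid above 1.8 rad), for 0.1 s.
At the end, for the whole second after the job is handed in: The lid of the box with the orange tab rests open at more than 1.8 rad (stop at 1.92), its tab is back up, the blue-tab box is shut, the board is within 10 mm and every loose thing within 20 mm of where it was (value of joint orange_lid above 1.8 rad and velocity of joint orange_lid below 0.1 rad/s and value of joint each of orange_tab, blue_lid, blue_tab below 0.05 rad and not (distance of board from where it was at the start of the episode above 0.01 m) and not (distance of flux from where it was at the start of the episode above 0.02 m) and not (distance of spool from where it was at the start of the episode above 0.02 m) and not (distance of pot from where it was at the start of the episode above 0.02 m) and not (distance of driver from where it was at the start of the episode above 0.02 m) and not (distance of tweezers from where it was at the start of the episode above 0.02 m) and not (distance of dish from where it was at the start of the episode above 0.02 m)); the robot touches nothing.
It fails at once if the box with the blue tab is opened or its tab pressed in (value of joint any of blue_lid, blue_tab above 0.1 rad).
It fails at once if the board is moved or lifted (10 mm) (distance of board from where it was at the start of the episode above 0.01 m).
It fails at once if the lid is pinched or forced (over 20 N) (contact force between the fingers and orange_lid above 20 N).
It fails at once if a loose thing on the mat is moved or lifted (20 mm) (distance of any of flux, spool, pot, driver, tweezers, dish from where it was at the start of the episode above 0.02 m).
It also fails if it takes over 38 s, if anything falls off the work surface, if the arm or the gripper's body presses on something with over 40 N, if the wrist force passes 120 N, or if a joint passes its speed limit or range.

## Robot

A 6-joint arm with a two-finger parallel gripper is mounted at the origin on the work surface. World frame = base frame: x ahead of the robot, y to its left, z up, the work surface at z = 0. Lengths are in m, angles in rad, forces in N, time in s.
With the tool pointing down it reaches from about 0.25 to 0.775 m from the base axis. Payload 4 kg.
Tool frame: the origin (TCP) lies midway between the tips of the shut fingers; the grasp point (between the pads) lies 19 mm behind it (manip.grip_point_offset is the distance from the TCP to the grasp point, in m); z points along the fingers, y is the line along which they close (so a half turn about z gives the same grasp; the last joint's range is limited). The gripper opens to 85 mm and grips with 20 to 120 N. Pads are 22 mm wide; open, the fingers measure 114 mm over their backs; the gripper's body (76 mm by 85 mm) begins 54 mm behind the grasp point. The pads swing forward as they close: fully open they stand 13 mm farther back than shut.
Start: joints at [-1.253, 0.087, 1.371, -0, 1.684, -0.103], TCP at [0.225, -0.502, 0.231] pointing down, gripper open.
Joint ranges: [-3.1, 3.1], [-0.76, 2.03], [0.27, 2.55], [-1.08, 4.22], [0.17, 2.65], [-2.57, 2.57]. Speed limits (rad/s): [2.79, 2.79, 3.14, 3.14, 3.14, 3.14].

## Interface

Orientations are given as a 3x3 rotation matrix whose columns are the frame's x, y, z axes.
In Python, from bench import manip, read_camera gives the robot as it stands (manip), with the cameras as plain functions.
- The arm moves only by the tool jog_arm, called after "Request:" by a JSON object that holds its "method" and its "body", one argument or row to a line. Schema: {"type":"object","properties":{"increments":{"type":"array","items":{"type":"number"},"minItems":4,"maxItems":80},"finger_gap":{"type":"number"},"only":{"type":"string"},"quiet":{"type":"boolean"},"lines":{"type":"string"}},"required":["increments"],"additionalProperties":false}. increments is one flat list of numbers that holds 1 to 20 rows one after another, with no inner brackets; each row has 4 numbers: dx, dy, dz in shares of the most that a row can go, 1 being 62.5 mm, then a turn about the tool's z in parts of the range, where 1.0 means pi rad; each row shifts and turns the commanded pose from where the row before left it, along the tool's axes as they then stand; what a row does not reach is not made up. A row lasts 1/8 s, in which the tool goes at most 0.0625 m and 0.188 rad, less where a joint would pass 70% of its speed; a pose out of reach is approached as far as the arm can. finger_gap is the finger opening in m, set as the call begins (left out keeps the last). The fingers move at their own pace and stop on an object; the grip force is fixed at half the most. Time passes only in rows, so rows that do not move let the fingers close. The tool returns the time, the measured TCP pose, the force, the opening and the grip force at its end. only (a regular expression) keeps the lines of the reply that match it, lines (a string "A,B") keeps lines A to B, and quiet returns only ok. No shift or turn number may pass 1 either way. Input that does not fit is refused with a message, and nothing moves.
- manip.get_state(): the state, without advancing time (a new reading comes with each control period).
- read_camera(name): name is "side" or "top"; returns a dict with "frame" (384x512x3 uint8, red, green, blue), "fx", "fy", "cx", "cy" (pixels), "R" (3x3) and "t" (3): a world point X has camera coordinates R X + t. Camera axes: x right, y down, z forward; pixel columns grow to the right and rows downward; lengths in m; the calibration is good to about 2 mm. A picture is of the moment at which its call begins. There is no depth.
- manip.hand_in(): hands the job in; it is judged then, once.
The state is a dict: "clock": time; "joint_pos": joint angles; "joint_velocities": joint speeds; "tau": joint torques, N m; "eef_pos": TCP position; "tool_rot": TCP orientation; "wrist_force": force on the tool from outside, world axes, zero at the start; "moment": the same for the moment, N m; "gripper_width": finger opening in m; "finger_force": force on a finger pad.
Only numpy, scipy, OpenCV 4.12 (cv2) and the standard library are available. Lean on these libraries where they do the work, as an engineer would, in place of code of your own. Each camera call takes 0.05 s, during which the arm holds its last target. There are 200 camera calls.

## Working session

There is one attempt and no reset: what is moved stays moved. The work goes in short steps, Python scripts to look and compute and a tool call to move; the robot and the scene stay as the last step left them, time stands still between calls to the robot, and variables do not carry over. Pictures are saved under pics/ and viewed, at most 10 in all, crops included, and the job is handed in when it is done.

```bash
ls; mkdir -p pics
```

Run:
```python
from bench import manip, read_camera
import cv2
for n in ("top","side"):
    c=read_camera(n); cv2.imwrite(f"pics/{n}0.png",c["frame"][:,:,::-1]); print(n,c["fx"],c["cx"],c["cy"],c["R"],c["t"])
s=manip.get_state(); print(s["clock"],s["eef_pos"],s["tool_rot"])
```

```text
bench.py
pics
top 494.30475613432384 247.7583676236468 191.94400184452118 [[ 0.00788627 -0.99987887  0.01341843]
 [-0.99412038 -0.00928863 -0.10788138]
 [ 0.10799296 -0.01248876 -0.99407321]] [0.00147658 0.52109286 1.28530401]
side 422.634793876127 248.8879813857956 191.1191580404344 [[ 0.99852108 -0.05347157  0.00982028]
 [-0.02930831 -0.68157962 -0.73115678]
 [ 0.04578941  0.72978765 -0.68213878]] [-0.4968477   0.08856712  1.37885554]
0.1 [ 0.22451876 -0.50157967  0.23021918] [[ 9.12753708e-01  4.08509777e-01 -6.56333050e-04]
 [ 4.08510257e-01 -9.12751657e-01  1.94509469e-03]
 [ 1.95521120e-04 -2.04351118e-03 -9.99997893e-01]]
```

View pics/top0.png

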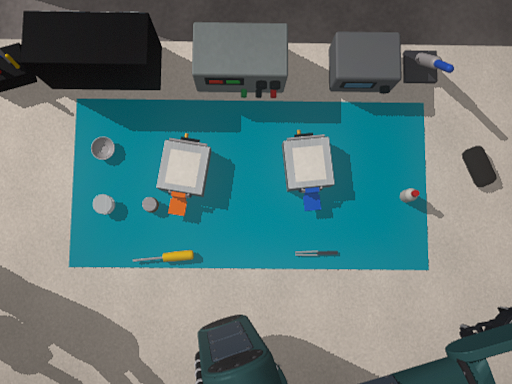

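View pics/side0.png

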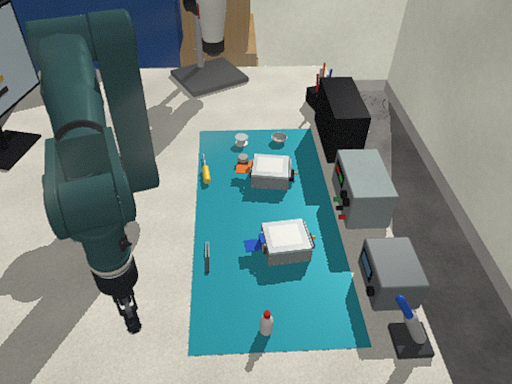

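The top view shows the orange tab at about (177,204) with its box lid around (185,165), and the blue box around (308,163). The pot is at (150,204), and the flux, spool, driver, tweezers and dish are clear of the boxes. In the side view the orange box is at (271,172).

Create h.py:
```python
import numpy as np, cv2
from bench import manip, read_camera
def ray(c,uv,z):
    d=c["R"].T@np.array([(uv[0]-c["cx"])/c["fx"],(uv[1]-c["cy"])/c["fy"],1]); o=-c["R"].T@c["t"]
    return o+d*(z-o[2])/d[2]
def proj(c,X):
    p=c["R"]@np.asarray(X)+c["t"]; return np.array([c["fx"]*p[0]/p[2]+c["cx"],c["fy"]*p[1]/p[2]+c["cy"]])
def biggest(m):
    return max(cv2.findContours(m.astype(np.uint8),cv2.RETR_EXTERNAL,cv2.CHAIN_APPROX_NONE)[0],key=cv2.contourArea)
```

Run:
```python
from h import *
for n,(x0,y0,x1,y1) in dict(top=(150,125,225,225),side=(225,140,305,200)).items():
    c=read_camera(n); f=c["frame"]; roi=np.zeros(f.shape[:2],bool); roi[y0:y1,x0:x1]=1
    h=cv2.cvtColor(f,cv2.COLOR_RGB2HSV)
    o=biggest(roi&(h[...,0]<15)&(h[...,1]>180)&(h[...,2]>120))
    ow=np.array([ray(c,p[0],.036) for p in o])[:,:2].astype(np.float32)
    print(n,"orange",cv2.minAreaRect(ow),cv2.boundingRect(o))
    for thr in (170,200):
        l=biggest(roi&(f.min(2)>thr))
        lw=np.array([ray(c,p[0],.062) for p in l])[:,:2].astype(np.float32)
        print(thr,cv2.minAreaRect(lw),cv2.boundingRect(l))
    g=f[y0-5:y1+5,x0-5:x1+5,::-1]; k=4
    cv2.imwrite(f"pics/{n}c.png",cv2.resize(g,None,fx=k,fy=k,interpolation=cv2.INTER_CUBIC))
```

Run:
```python
import cv2,numpy as np
a=cv2.imread('pics/topc.png');b=cv2.imread('pics/sidec.png')
m=np.zeros((max(a.shape[0],b.shape[0]),a.shape[1]+b.shape[1],3),np.uint8);m[:a.shape[0],:a.shape[1]]=a;m[:b.shape[0],a.shape[1]:]=b
cv2.imwrite('pics/crop.png',m);print(m.shape)
```

```text
top orange ((0.48914000391960144, 0.1896408647298813), (0.04174194857478142, 0.057912908494472504), 80.17839813232422) (168, 191, 18, 25)
170 ((0.5815050005912781, 0.17668545246124268), (0.11700984090566635, 0.12155313789844513), 81.08460998535156) (156, 146, 53, 48)Traceback (most recent call last):
  File "<stdin>", line 9, in <module>
  File "h.py", line 9, in biggest
    return max(cv2.findContours(m.astype(np.uint8),cv2.RETR_EXTERNAL,cv2.CHAIN_APPROX_NONE)[0],key=cv2.contourArea)
ValueError: max() iterable argument is empty
[ WARN:0@0.014] global loadsave.cpp:275 findDecoder imread_('pics/topc.png'): can't open/read file: check file path/integrity
[ WARN:0@0.014] global loadsave.cpp:275 findDecoder imread_('pics/sidec.png'): can't open/read file: check file path/integrity
Traceback (most recent call last):
AttributeError: 'NoneType' object has no attribute 'shape'
```

Run:
```python
from h import *
ims=[]
for n,(x0,y0,x1,y1) in dict(top=(150,125,225,225),side=(228,140,305,200)).items():
    c=read_camera(n); f=c["frame"]; roi=np.zeros(f.shape[:2],bool); roi[y0:y1,x0:x1]=1
    print(n,"cam at",-c["R"].T@c["t"])
    h=cv2.cvtColor(f,cv2.COLOR_RGB2HSV)
    o=biggest(roi&(h[...,0]<15)&(h[...,1]>180)&(h[...,2]>120))
    ow=np.array([ray(c,p[0],.036) for p in o])[:,:2].astype(np.float32)
    print(n,"orange",cv2.minAreaRect(ow),cv2.boundingRect(o))
    for thr in (130,150,170,185):
        m=roi&(f.min(2)>thr)&(h[...,1]<60)
        if not m.any(): continue
        l=biggest(m)
        lw=np.array([ray(c,p[0],.062) for p in l])[:,:2].astype(np.float32)
        r=cv2.minAreaRect(lw); print(thr,r[0],r[1],r[2],cv2.boundingRect(l))
    g=f[y0-5:y1+5,x0-5:x1+5,::-1]
    ims.append(cv2.resize(g,None,fx=4.5,fy=4.5,interpolation=cv2.INTER_CUBIC))
a,b=ims
m=np.zeros((max(a.shape[0],b.shape[0]),a.shape[1]+b.shape[1],3),np.uint8);m[:a.shape[0],:a.shape[1]]=a;m[:b.shape[0],a.shape[1]:]=b
cv2.imwrite('pics/crop.png',m);print(m.shape)
```

```text
top cam at [0.3792136  0.02236849 1.3338827 ]
top orange ((0.48921459913253784, 0.190012127161026), (0.04181098937988281, 0.05756052955985069), 81.03453063964844) (168, 192, 18, 23)
130 (0.5854103565216064, 0.17570674419403076) (0.11839491128921509, 0.13446222245693207) 81.07951354980469 (156, 138, 54, 57)
150 (0.5821295380592346, 0.1760302633047104) (0.1182095855474472, 0.12525343894958496) 81.17237854003906 (156, 140, 54, 54)
170 (0.5815050005912781, 0.17668545246124268) (0.11700984090566635, 0.12155313789844513) 81.08460998535156 (156, 146, 53, 48)
185 (0.5790062546730042, 0.17652328312397003) (0.07980554550886154, 0.087581105530262) 80.44910430908203 (165, 149, 35, 38)
side cam at [ 0.43557168 -0.97247343  1.01020648]
side orange ((0.4888145327568054, 0.2010483741760254), (0.0626031681895256, 0.053535640239715576), 86.725341796875) (236, 161, 16, 12)
130 (0.5851174592971802, 0.1706238090991974) (0.13050441443920135, 0.13549332320690155) 80.53545379638672 (251, 153, 41, 27)
150 (0.5858725905418396, 0.17472931742668152) (0.12145935744047165, 0.13412807881832123) 81.01598358154297 (251, 153, 40, 25)
170 (0.5839437246322632, 0.17350497841835022) (0.1169217899441719, 0.13068242371082306) 81.04039764404297 (251, 154, 39, 24)
185 (0.5810085535049438, 0.17422205209732056) (0.115583635866642, 0.1240733191370964) 81.04146575927734 (252, 154, 37, 23)
(495, 774, 3)
```

View pics/crop.png

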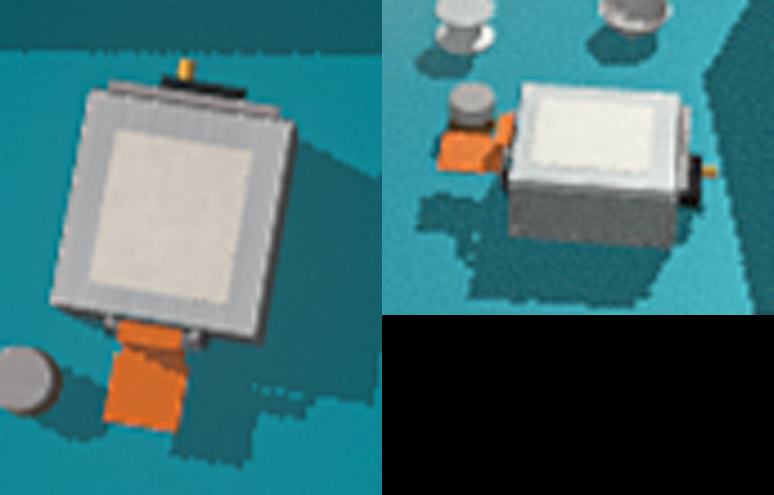

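The crop shows the lid and the orange tab clearly. The pot lies about 20 mm beside the pad, on its +y side. My estimate is origin ≈ (0.584, 0.1755), yaw ≈ −0.156, press TCP ≈ (0.4715, 0.193). I'll turn the tool to align it with the box, close the fingers and move above the tab.

Careful with the scale: shifts go in shares of 62.5 mm and turns go in shares of pi rad. That gives: -0.052 m is -0.832, -0.049 m is -0.784, 0.145 rad / 3.1416 = 0.0462.

Request:
{"method": "jog_arm", "body": {
  "increments": [0, 0, 0, 0.0458, 0, 0, 0, 0.0458, 0, 0, 0, 0.0458, 0, 0, 0, 0.0462, 0.16, -0.832, 0, 0, 0.16, -0.832, 0, 0, 0.16, -0.832, 0, 0, 0.16, -0.832, 0, 0, 0.16, -0.832, 0, 0, 0.16, -0.832, 0, 0, 0.16, -0.832, 0, 0, 0.16, -0.832, 0, 0, 0.16, -0.832, 0, 0, 0.16, -0.832, 0, 0, 0.16, -0.832, 0, 0, 0.16, -0.832, 0, 0, 0.16, -0.832, 0, 0, 0.096, -0.784, 0, 0, 0, 0, 0, 0, 0, 0, 0, 0],
  "finger_gap": 0
}}

```text
clock: 2.75
eef_pos: [0.4715, 0.1926, 0.231]
tool_rot: [[0.988, -0.155, -0.001], [-0.155, -0.988, -0.001], [-0.001, 0.001, -1.0]]
wrist_force: [0.2, 0.6, 0.2]
gripper_width: -0.0
finger_force: 0.0
```

Run:
```python
from h import *
s=manip.get_state(); R=s["tool_rot"]; O=np.array([.584,.1755]); a=-.156
P=np.array([*(O-.114*np.array([np.cos(a),np.sin(a)])),.10])
print(R.round(3),s["joint_pos"],"tool delta",R.T@(P-s["eef_pos"]))
c=read_camera("side"); cv2.imwrite("pics/s2.png",c["frame"][:,:,::-1])
```

```text
[[ 0.988 -0.155 -0.001]
 [-0.155 -0.988 -0.001]
 [-0.001  0.001 -1.   ]] [ 2.76956232e-01 -2.76595943e-03  1.46470373e+00 -7.82773551e-04
  1.68063929e+00  2.00355275e+00] tool delta [-0.00015465 -0.0007145   0.13099411]
```

Converted, 0.055 m is 0.88, 0.04 m is 0.64.

Request:
{"method": "jog_arm", "body": {
  "increments": [0, 0, 0.88, 0, 0, 0, 0.88, 0, 0, 0, 0.64, 0, 0, 0, 0.4, 0, 0, 0, 0, 0, 0, 0, 0, 0]
}}

```text
clock: 3.55
eef_pos: [0.4728, 0.1924, 0.0579]
tool_rot: [[0.988, -0.157, 0.003], [-0.157, -0.988, 0.001], [0.003, -0.001, -1.0]]
wrist_force: [0.2, 0.2, 0.1]
gripper_width: 0.0001
finger_force: 0.0
```

Run:
```python
from h import *
o=[]
for n,(x0,y0) in dict(top=(150,125),side=(220,110)).items():
    c=read_camera(n); print(n,proj(c,manip.get_state()["eef_pos"])-[x0,y0])
    o.append(cv2.resize(c["frame"][y0:y0+100,x0:x0+90,::-1],None,fx=4.4,fy=4.4,interpolation=cv2.INTER_CUBIC))
cv2.imwrite("pics/a.png",np.hstack(o))
```

```text
top [25.41918776 83.44603306]
side [19.31144009 53.09491467]
```

View pics/a.png

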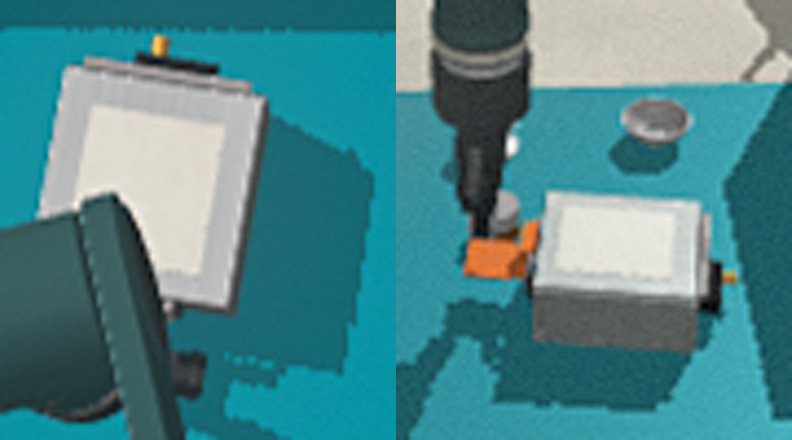

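The side view shows the shut fingers standing over the front half of the orange pad, crop (480,235), clear of the catch plate and the pot. I'll press it now.

Converted, 0.01 m is 0.16, 0.005 m is 0.08.

Request:
{"method": "jog_arm", "body": {
  "increments": [0.032, 0, 0.16, 0, 0, 0, 0.16, 0, 0, 0, 0.08, 0, 0, 0, 0.064, 0, 0, 0, 0.048, 0, 0, 0, 0, 0]
}}

```text
clock: 4.4
eef_pos: [0.4743, 0.1929, 0.0277]
tool_rot: [[0.988, -0.155, 0.001], [-0.155, -0.988, -0.0], [0.001, -0.0, -1.0]]
wrist_force: [-6.4, -2.8, 18.7]
gripper_width: 0.0002
finger_force: 9.9
```

Run:
```python
from h import *
o=[]
for n,(x0,y0) in dict(top=(150,125),side=(220,110)).items():
    c=read_camera(n)
    o.append(cv2.resize(c["frame"][y0:y0+100,x0:x0+90,::-1],None,fx=4.4,fy=4.4,interpolation=cv2.INTER_CUBIC))
cv2.imwrite("pics/b.png",np.hstack(o))
```

```text
(no output)
```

View pics/b.png

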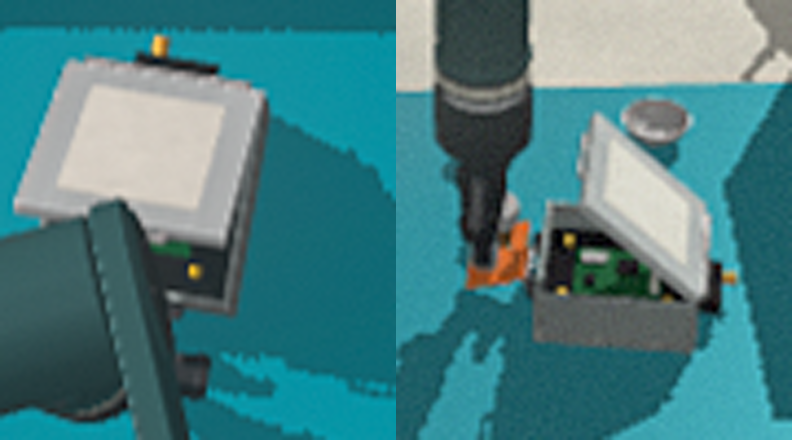

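The lid has sprung up (side crop edge at about (595,120)) and nothing touches it. I'll hold briefly, lift, then approach the lid's underside.

Converted, -0.03 m is -0.48, -0.02 m is -0.32.

Request:
{"method": "jog_arm", "body": {
  "increments": [0, 0, 0, 0, 0, 0, 0, 0, 0, 0, -0.32, 0, 0, 0, -0.48, 0, 0, 0, -0.48, 0, 0, 0, -0.48, 0, 0, 0, -0.192, 0, 0, 0, 0, 0, 0.32, 0, 0, 0, 0.32, 0, 0, 0, 0.32, 0, 0, 0, 0.24, 0, 0, 0, 0, 0, 0, 0]
}}

```text
clock: 6.12
eef_pos: [0.5479, 0.1806, 0.1447]
tool_rot: [[0.988, -0.156, -0.003], [-0.156, -0.988, -0.001], [-0.002, 0.001, -1.0]]
wrist_force: [0.3, 0.6, 0.2]
gripper_width: 0.0
finger_force: 0.0
```

Run:
```python
from h import *
o=[]
for n,(x0,y0) in dict(top=(150,125),side=(220,110)).items():
    c=read_camera(n)
    o.append(cv2.resize(c["frame"][y0:y0+100,x0:x0+90,::-1],None,fx=4.4,fy=4.4,interpolation=cv2.INTER_CUBIC))
cv2.imwrite("pics/c.png",np.hstack(o))
```

```text
(no output)
```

View pics/c.png

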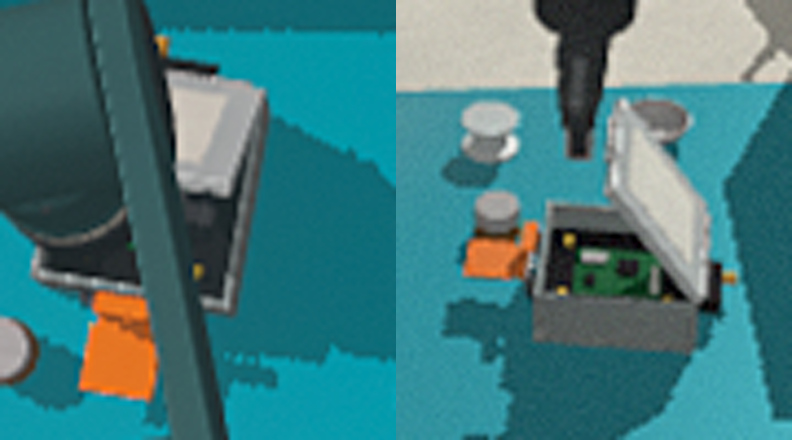

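The tab is back at rest, the lid stands at its spring angle, and the fingertip (side crop (578,155)) is just in front of the lid's underside. I'll push slowly.

Converted, 0.008 m is 0.128, 0.006 m is 0.096.

Request:
{"method": "jog_arm", "body": {
  "increments": [0.128, 0, 0, 0, 0.128, 0, 0, 0, 0.096, 0, 0, 0, 0.096, 0, 0, 0, 0.096, 0, 0, 0, 0.096, 0, 0, 0, 0.096, 0, 0, 0, 0.096, 0, 0, 0, 0.096, 0, 0, 0, 0.096, 0, 0, 0, 0.096, 0, 0, 0]
}}

```text
clock: 7.6
eef_pos: [0.6174, 0.17, 0.1463]
tool_rot: [[0.988, -0.156, 0.0], [-0.156, -0.988, -0.0], [0.0, 0.0, -1.0]]
wrist_force: [-1.1, -0.7, 0.5]
gripper_width: 0.0001
finger_force: 0.1
```

Converted, 0.006 m is 0.096, 0.005 m is 0.08.

Request:
{"method": "jog_arm", "body": {
  "increments": [0.096, 0, 0, 0, 0.096, 0, 0, 0, 0.096, 0, 0, 0, 0.096, 0, 0, 0, 0.08, 0, 0, 0, 0.08, 0, 0, 0, 0.064, 0, 0, 0, 0, 0, 0, 0, 0, 0, 0, 0, 0, 0, 0, 0]
}}

```text
clock: 8.85
eef_pos: [0.6544, 0.1643, 0.1463]
tool_rot: [[0.988, -0.155, -0.0], [-0.155, -0.988, -0.0], [-0.0, 0.0, -1.0]]
wrist_force: [-0.9, 0.9, 0.9]
gripper_width: -0.0
finger_force: 0.0
```

Run:
```python
from h import *
o=[]
for n,(x0,y0) in dict(top=(150,125),side=(220,110)).items():
    c=read_camera(n)
    o.append(cv2.resize(c["frame"][y0:y0+100,x0:x0+90,::-1],None,fx=4.4,fy=4.4,interpolation=cv2.INTER_CUBIC))
cv2.imwrite("pics/d.png",np.hstack(o))
```

```text
(no output)
```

View pics/d.png

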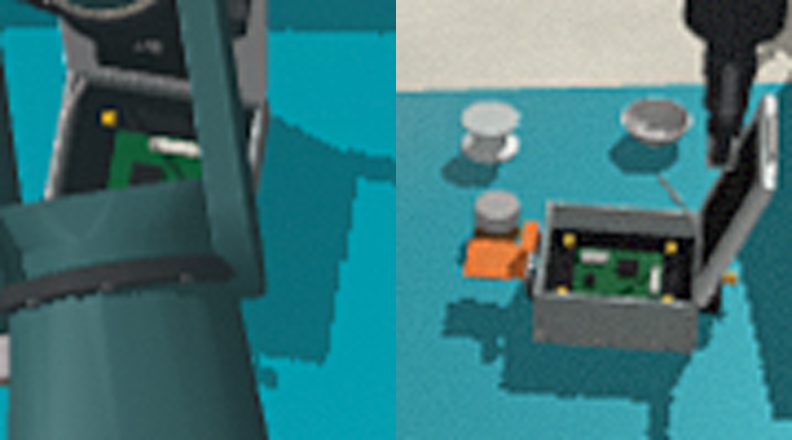

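The lid leans well back, its edge at side crop (770,100), past upright and clear of the finger. I'll back off, go up and let it settle.

Converted, -0.04 m is -0.64, -0.03 m is -0.48.

Request:
{"method": "jog_arm", "body": {
  "increments": [-0.16, 0, 0, 0, -0.48, 0, 0, 0, -0.64, 0, 0, 0, -0.64, 0, -0.32, 0, -0.64, 0, -0.48, 0, -0.64, 0, -0.48, 0, -0.64, 0, 0, 0, 0, 0, 0, 0, 0, 0, 0, 0, 0, 0, 0, 0, 0, 0, 0, 0, 0, 0, 0, 0, 0, 0, 0, 0, 0, 0, 0, 0, 0, 0, 0, 0, 0, 0, 0, 0, 0, 0, 0, 0, 0, 0, 0, 0, 0, 0, 0, 0, 0, 0, 0, 0]
}}

```text
clock: 11.45
eef_pos: [0.4175, 0.2015, 0.2263]
tool_rot: [[0.988, -0.156, 0.0], [-0.156, -0.988, -0.0], [0.0, 0.0, -1.0]]
wrist_force: [0.2, -0.6, 1.1]
gripper_width: 0.0001
finger_force: 0.0
```

Run:
```python
from h import *
for n in("side",):
    c=read_camera(n); f=c["frame"]
    cv2.imwrite("pics/e.png",cv2.resize(f[110:330,180:380,::-1],None,fx=2.7,fy=2.7,interpolation=cv2.INTER_CUBIC))
a=-.156;O=np.array([.584,.1755,.002]);X=np.array([np.cos(a),np.sin(a),0]);Y=np.array([-X[1],X[0],0])
for th in(1.65,1.8,1.92):
    print(th,[((proj(c,O+X*(.062-.127*np.cos(th))+np.array([0,0,.052+.127*np.sin(th)])+Y*s)-[180,110])*2.7).round() for s in(-.06,.06)])
```

```text
1.65 [array([307., 107.]), array([309.,  49.])]
1.8 [array([322., 110.]), array([324.,  52.])]
1.92 [array([334., 114.]), array([335.,  56.])]
```

View pics/e.png

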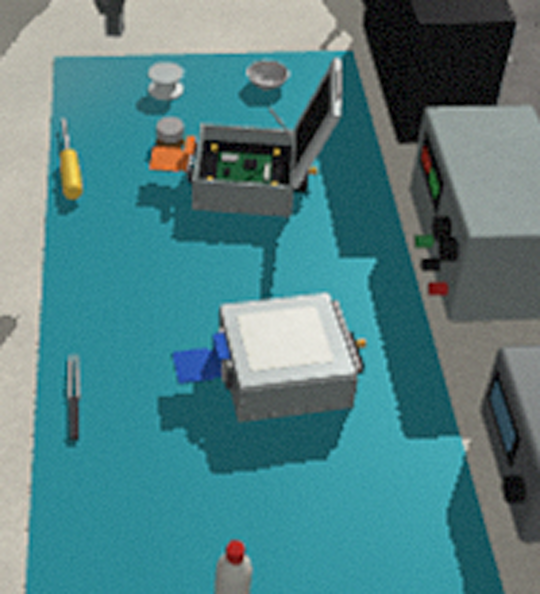

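The lid's front edge is at (335,60)–(340,115), which matches the predicted 1.92 rad stop. The tab is up, the blue box is shut, and everything else is in place.

```bash
python3 -c "
from bench import manip, read_camera
print(manip.hand_in())"
```

```text
the job is handed in; nothing more can be done
None
```

I handed in the job with the orange-tab box open and its lid resting at about its 1.92 rad stop; in the last picture its tab is up, the blue-tab box is shut and the board and loose things look undisturbed, but the judge returned no verdict.

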